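# Fit the filter cell on the carving bench's dust extractor

### The arm

A 7-joint arm with a two-finger parallel gripper is mounted at the origin on the work surface. World frame = base frame: x ahead of the robot, y to its left, z up, the work surface at z = 0. Lengths are in m, angles in rad, forces in N, time in s.
With the tool pointing down it reaches from about 0.35 to 0.9 m from the base axis. Payload 8.1 kg.
Tool frame: the origin (TCP) lies at the very end of the fingers, on their centre line; the grasp point (between the pads) lies 19 mm behind it; z points along the fingers, y is the line along which they close (so a half turn about z gives the same grasp; the last joint's range is limited). The gripper opens to 92 mm and grips with 3 to 60 N. Pads are 19 mm wide; open, the fingers measure 130 mm over their backs; the gripper's body (75 mm by 190 mm) begins 47 mm behind the grasp point.
Start: joints at [-1.268, 0.434, 0.025, 1.573, -0.012, 1.134, -0.075], TCP at [0.247, 0.574, 0.227] pointing down, gripper open.
Joint ranges: [-2.62, 2.62], [-0.44, 2.09], [-1.27, 1.32], [0.08, 2.57], [-1.32, 4.46], [0.12, 2], [-2.74, 2.74]. Speed limits (rad/s): [2.22, 2.22, 3.01, 3.01, 3.14, 3.14, 3.14].

### API

Orientations are given as a rotation vector (axis times angle).
In Python, from cell import arm gives the robot as it stands.
- The arm moves only by the tool jog_arm, never from a script. Its argument "rows" is a list of rows, each a list of 3 entries, a list of its own where there are three numbers: the shift along the world's x, y, z in cm, then the turn, a rotation vector about the world's x, y, z in degrees, then the opening, from 0 (shut) to 1 (fully open). A call has 1 to 8 rows; each row is the pose to reach, as a shift and turn from the pose commanded when the call began; what a row does not reach only later rows make up. A row lasts 1/8 s, in which the tool goes at most 62.5 mm and 10.7 degrees, less where a joint would pass 70% of its speed; a pose out of reach is approached as far as the arm can. A call with a gripper value outside its range is refused whole. The fingers move at their own pace and stop on an object; "newtons" is the grip in N (left out, the last holds). Time passes only in rows, so rows that repeat a pose let the fingers close. It gives the time, the measured TCP pose, the force, the opening and the grip force at its end, in the units of the state.
- arm.observe(): the state, without advancing time (a new reading comes with each control period).
- arm.get_image(name): name is "side" or "top"; returns a dict with "img" (480x640x3 uint8, red, green, blue), "depth" (480x640 float32, m along the optical axis (not along the pixel's ray), 0 where there is no reading), "fx", "fy", "cx", "cy" (pixels), "rvec" (rotation vector, rad) and "tvec" (3), from world to camera coordinates, as OpenCV has them. Camera axes: x right, y down, z forward; pixel columns grow to the right and rows downward; lengths in m; the calibration is good to about 2 mm. A picture is of the moment at which its call begins.
- arm.sign_off(): hands the job in; it is judged then, once.
The state is a dict: "clock": time; "joints": joint angles; "dq": joint speeds; "joint_efforts": joint torques, N m; "position": TCP position; "ee_rot": TCP orientation; "force": force on the tool from outside, world axes, zero at the start; "ft_torque": the same for the moment, N m; "width": opening from 0.0 (shut) to 1.0 (fully open); "gripper_force": force on a finger pad.
Only numpy, scipy, OpenCV 4.12 (cv2) and the standard library are available. Lean on these libraries where they do the work, as an engineer would, in place of code of your own. Each camera call takes 0.05 s, during which the arm holds its last target. There are 200 camera calls.

### The job

Fit the filter cell to the dust extractor: set the tall knurled cell over the neck of the port so that it sits level on the pins, then turn it by its collar until the keyways inside it drop over the pins. Push it fully home against the sprung seal and finish while still holding it down there, so that I can close the clips; do not let go. Leave the other things on the bench where they are.

Things in the scene. Friction and masses are not known exactly. Their poses are not given: they have to be found in the camera images.
- cell_center (a point): The loose filter cell: an upright round grey canister, 66 mm tall, closed flat top (51 mm across) with a slotted grille, standing on its open end; about 0.16 kg. This point is on its axis, half-way up (33 mm above the bottom edge); z points up. Its plain skirt is 54 mm across; the bore inside is 40.4 mm across and 42 mm deep.
- collar (a point): On the cell's axis, 19 mm above cell_center: the middle of its knurled aluminium collar, 58 mm in diameter and 20 mm tall, the part to grip. Three full-length keyways, each 8 to 9 mm wide, lie every 120 degrees inside the bore, out of sight; their angle to this point's x axis is not known.
- port (a point): Centre of the steel seat at the foot of the port's upright aluminium neck, on top of the dust extractor; 96 mm above the bench, z up along the neck. A cell resting on the pins has its centre (cell_center) 56.5 mm above this point, dropped over them and on the sprung seal 41 mm, fully home (bottom edge on the seat) 33 mm.
- neck_top (a point): Centre of the neck's top, 38 mm above port. The neck is 38 mm in diameter, coned to 29 mm over its last 6 mm. Three steel pins, 5 mm thick, stand out 4.5 mm from it every 120 degrees, their tops 23.5 mm above the seat (14.5 mm below this point); how they are turned round the neck differs every time.
- extractor: The dust extractor: a fixed grey box 200 x 230 x 92 mm, origin under its centre; the port is 45 mm from the middle on its -y side. Two open clips lie on the box 42 to 82 mm from the neck's axis, under 10 mm high; a round motor cover, 22 mm high and 84 mm across, is 105 mm from that axis towards +y.
- seal (a joint): Travel in m of the sprung black rubber seal ring (53 mm across) round the foot of the neck: 0 with the ring up, its top 8 mm above the steel seat; it grows as the ring is pushed down and reads 0.008 when the cell is home. The spring pushes back with about 4 N at the start of its travel and 10.5 N at home, so it lifts the cell again if the cell is let go.
- cap: Bystander: a plain smooth blanking cap, 52 mm across and 28 mm tall, same grey plastic; origin under its centre.
- bits_cup: Bystander: a clear plastic cup 72 mm across the rim, 75 mm tall, steel carving bits standing in it up to 82 mm; origin under its centre.
- drill: Bystander: a green cordless drill lying on its side, about 195 x 200 mm, 64 mm high; origin on the bench under its motor, its chuck towards its +x and its grip towards its -y.
- brush_head: Bystander: a round bristle brush head, 74 mm across, 30 mm tall; origin under its centre.
- felt_bob: Bystander: a white felt polishing bob, 60 mm across, 44 mm tall; origin under its centre.
- sanding_block: Bystander: a cork sanding block 110 x 60 x 30 mm; origin under its centre.
- chisel: Bystander: a carving chisel lying flat, 225 mm long along its x axis; origin on the bench near its middle.
There are look-alikes about, which are no part of the job. What is shaped like the part that bears cell_center but red is not meant.

How it is judged:
On the way, in this order (a step that is already met when the one before it is completed fails the run):
1. the cell is set over the neck, upright and centred, down to the pins or nearly (its bottom edge less than 7 mm above the pin tops) (horizontal distance between cell_center and port below 0.004 m and angle between the z axis of cell_center and the z axis of port, either way round below 0.06 rad and z of cell_center in the frame of port below 0.0635 m), for 0.1 s.
2. the keyways have dropped over the pins: the cell is at least 9 mm lower than when it rests on them (horizontal distance between cell_center and port below 0.004 m and angle between the z axis of cell_center and the z axis of port, either way round below 0.06 rad and z of cell_center in the frame of port below 0.0475 m), for 0.1 s.
At the end, for the whole second after the job is handed in: The cell is on the neck, centred within 4 mm and upright within 0.06 rad, its bottom edge within 1.5 mm of the seat, the seal pushed down more than 6.5 mm, the cell at rest and the fingers still holding or pressing it (more than 2 N) (horizontal distance between cell_center and port below 0.004 m and angle between the z axis of cell_center and the z axis of port, either way round below 0.06 rad and z of cell_center in the frame of port below 0.0345 m and value of joint seal above 0.0065 m and linear speed of cell below 0.02 m/s and contact force between the fingers and cell above 2 N); the arm keeps its last pose, push and grip.
It fails at once if another thing on the bench is moved by more than 30 mm (distance of any of cap, bits_cup, drill, brush_head, felt_bob, sanding_block, chisel from where it was at the start of the episode above 0.03 m).
It also fails if it takes over 54 s, if anything falls off the work surface, if the arm or the gripper's body presses on something with over 40 N, if the wrist force passes 120 N, or if a joint passes its speed limit or range.

## Working session

There is one attempt and no reset: what is moved stays moved. The work goes in short steps, Python scripts to look and compute and a tool call to move; the robot and the scene stay as the last step left them, time stands still between calls to the robot, and variables do not carry over. Pictures are saved under pics/ and viewed, at most 10 in all, crops included, and the job is handed in when it is done.

Besides the shell and the picture viewer there is one more tool, called after "Emit:" in YAML: its name, and indented under it one key for each argument. jog_arm: Moves the arm, as the interface text tells. Its arguments: {"type":"object","properties":{"rows":{"type":"array","items":{"type":"array"}},"newtons":{"type":"number"}},"required":["rows"]}

```bash
mkdir -p pics; ls; cat > h.py <<'E'
import numpy as np, cv2
from cell import arm
def grab(name, tag):
    d=arm.get_image(name); np.savez(f'pics/{tag}.npz',**d)
    cv2.imwrite(f'pics/{tag}.png',d['img'][:,:,::-1]); return d
def cam(d):
    R=cv2.Rodrigues(np.array(d['rvec'],float))[0]; t=np.array(d['tvec'],float).reshape(3); return R,t
def ray(d,u,v,z):
    R,t=cam(d); c=-R.T@t; r=R.T@np.array([(u-d['cx'])/d['fx'],(v-d['cy'])/d['fy'],1.])
    return c+r*(z-c[2])/r[2]
def cloud(d):
    R,t=cam(d); v,u=np.mgrid[:480,:640]; Z=d['depth']
    P=np.stack([(u-d['cx'])/d['fx']*Z,(v-d['cy'])/d['fy']*Z,Z],-1); return (P-t)@R
E
python3 - <<'E'
from h import *
for n in('top','side'):
    d=grab(n,n+'0'); R,t=cam(d); print(n,-R.T@t,R[2],d['fx'])
s=arm.observe(); print(s)
E
```

```text
pics
top [ 0.45880544 -0.00532928  1.59107763] [ 0.08157756 -0.00673457 -0.99664424] 592.6130954914353
side [-0.14279559  1.13747145  1.06867193] [ 0.42339451 -0.6895058  -0.58763835] 587.3434733788359
{'clock': 0.1, 'joints': array([-1.26761734,  0.4351601 ,  0.02498189,  1.57396895, -0.01162643,
        1.13401831, -0.07510333]), 'dq': array([-3.53376318e-05, -1.29224976e-03, -2.61506544e-04, -3.73655543e-03,
       -1.73413431e-03, -2.06881561e-04, -1.04199584e-03]), 'joint_efforts': array([ 3.30905990e-03, -6.69126892e+01,  9.87751409e-01, -3.15149868e+01,
       -6.06679218e-02,  3.73265496e-02,  4.19761591e-05]), 'position': array([0.2465766 , 0.57381702, 0.2260337 ]), 'ee_rot': array([-6.33136392e-01, -3.07695043e+00,  2.19621729e-03]), 'force': array([ 0.28019253, -0.457942  ,  0.57077326]), 'ft_torque': array([ 0.03090968,  0.00109591, -0.01980052]), 'gripper_force': 0.0, 'width': 0.9969464318899083}
```

View pics/top0.png

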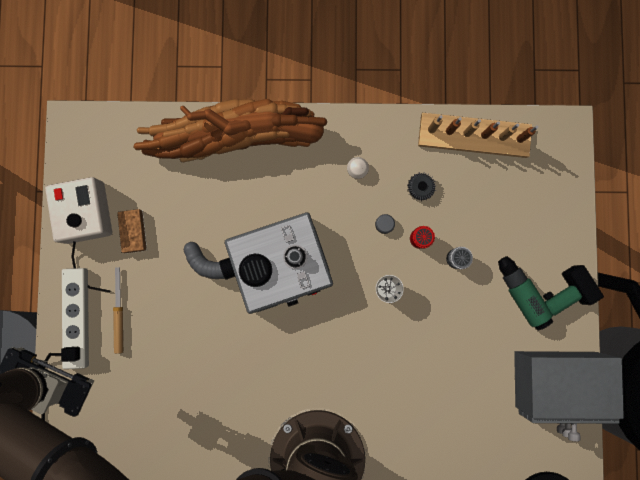

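View pics/side0.png

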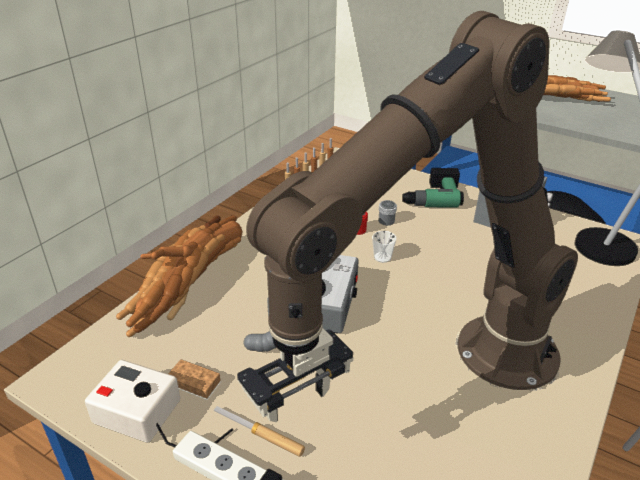

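Top view: the grey knurled canister is at (460,258). Things it could be confused with are the red look-alike (422,237), plain cap (385,223), clear cup with bits (390,290) and brush head (421,186). I choose (460,258): grey, tall and with a grille. The neck is at (295,257) and the motor cover at (255,270).

```bash
python3 - <<'E'
from h import *
d=dict(np.load('pics/top0.npz')); s=dict(np.load('pics/side0.npz'))
img=d['img'][:,:,::-1]
a=cv2.resize(img[225:290,425:490],(400,400),interpolation=cv2.INTER_CUBIC)
b=cv2.resize(img[225:290,262:327],(400,400),interpolation=cv2.INTER_CUBIC)
cv2.imwrite('pics/crop1.png',np.hstack([a,b]))
P=cloud(d)
def fit(u,v,r,lo,hi,nm):
    m=np.zeros((480,640),bool); m[v-r:v+r,u-r:u+r]=1
    m&=(P[...,2]>lo)&(P[...,2]<hi); q=P[m]
    (c,rad)=cv2.minEnclosingCircle(q[:,:2].astype(np.float32)); print(nm,m.sum(),q.mean(0).round(4),np.median(q[:,2]).round(4),'mec',np.round(c,4),round(rad,4))
    ys,xs=np.nonzero(m);print('  px',xs.mean(),ys.mean(), xs.min(),xs.max(),ys.min(),ys.max())
fit(460,258,20,.055,.08,'cell top')
fit(460,258,20,.03,.08,'cell all')
fit(295,257,15,.129,.145,'neck top')
fit(295,257,15,.11,.145,'neck all')
fit(255,270,25,.105,.125,'motor')
fit(422,237,18,.055,.08,'red')
fit(385,223,18,.02,.05,'cap')
fit(390,290,22,.05,.1,'cup')
# side view of cell
R,t=cam(s); Q=cloud(s)
for nm,z,x,y in[('cell',.066,None,None)]: pass
m=(Q[...,2]>.055)&(Q[...,2]<.08); 
for (u,v) in[(388,210)]:
    mm=np.zeros((480,640),bool); mm[v-20:v+20,u-15:u+15]=1; q=Q[mm&m]; print('side cell',len(q),q.mean(0) if len(q) else '')
E
```

```text
cell top 396 [ 0.5244 -0.3681  0.0656] 0.0656 mec [ 0.5249 -0.3691] 0.0298
  px 461.02525252525254 257.49242424242425 450 472 247 268
cell all 429 [ 0.5243 -0.3667  0.0641] 0.0654 mec [ 0.5245 -0.3698] 0.0299
  px 460.3403263403263 257.56410256410254 449 472 247 268
neck top 163 [0.5219 0.0589 0.1341] 0.1336 mec [0.5224 0.059 ] 0.0186
  px 294.19018404907973 255.95092024539878 287 301 249 263
neck all 204 [0.5217 0.0586 0.1316] 0.1329 mec [0.5211 0.0586] 0.024
  px 294.34313725490193 256.0637254901961 285 304 248 265
motor 827 [0.4878 0.1573 0.1134] 0.1137 mec [0.4936 0.1575] 0.0472
  px 254.82950423216445 269.72309552599756 239 271 249 286
red 391 [ 0.5779 -0.2704  0.0656] 0.0659 mec [ 0.579  -0.2701] 0.0305
  px 423.02813299232736 236.4757033248082 412 434 226 247
cap 285 [ 0.6155 -0.176   0.028 ] 0.0279 mec [ 0.6154 -0.1763] 0.0258
  px 384.9684210526316 223.15087719298245 376 394 214 233
cup 262 [ 0.4431 -0.187   0.069 ] 0.07 mec [ 0.4433 -0.1821] 0.036
  px 391.0458015267176 288.64885496183206 376 403 275 302
side cell 160 [ 0.52019495 -0.35963079  0.06280606]
```

View pics/crop1.png

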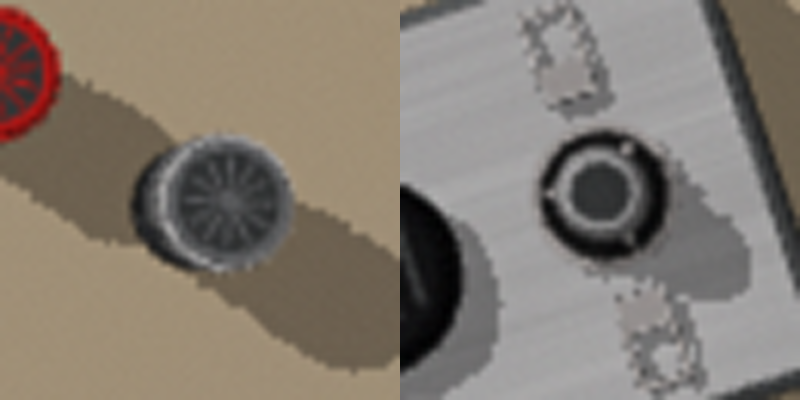

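Left crop: round grey canister with a slotted grille, centre near (462,257). Right crop: neck at (294.5,256), with three pins visible. Choice confirmed, so I'm moving.

Emit:
jog_arm:
  rows:
    - [[6,-6,0],[0,0,0],1]
    - [[25,-37,0],[0,0,-10],1]
    - [[25,-37,0],[0,0,-15],1]
    - [[25,-37,0],[0,0,-20],1]
    - [[25,-37,0],[0,0,-25],1]
    - [[25,-37,0],[0,0,-31],1]
    - [[25,-37,0],[0,0,-31],1]
    - [[25,-37,0],[0,0,-31],1]

```text
clock: 1.1
position: [0.4988, 0.1991, 0.2267]
ee_rot: [1.442, 2.789, -0.002]
force: [-0.1, 0.1, -0.5]
width: 1.0
gripper_force: 0.0
```

Emit:
jog_arm:
  rows:
    - [[2.8,-57.2,0],[0,0,0],1]
    - [[2.8,-57.2,0],[0,0,0],1]
    - [[2.8,-57.2,0],[0,0,0],1]
    - [[2.8,-57.2,0],[0,0,0],1]
    - [[2.8,-57.2,0],[0,0,0],1]
    - [[2.8,-57.2,0],[0,0,0],1]
    - [[2.8,-57.2,0],[0,0,0],1]
    - [[2.8,-57.2,0],[0,0,0],1]

```text
clock: 2.1
position: [0.5216, -0.2958, 0.2265]
ee_rot: [-1.43, -2.797, -0.001]
force: [1.5, -0.7, -0.8]
width: 1.001
gripper_force: 0.0
```

Emit:
jog_arm:
  rows:
    - [[0.3,-7.1,0],[0,0,0],1]
    - [[0.3,-7.1,-3],[0,0,0],1]
    - [[0.3,-7.1,-8],[0,0,0],1]
    - [[0.3,-7.1,-8],[0,0,0],1]

```text
clock: 2.6
position: [0.5224, -0.3635, 0.143]
ee_rot: [-1.428, -2.789, -0.002]
force: [0.8, 0.1, -0.2]
width: 0.996
gripper_force: 0.0
```

```bash
python3 - <<'E'
from h import *
print(arm.observe()['position'], arm.observe()['joints'])
d=grab('top','top1'); s=grab('side','side1')
a=cv2.resize(d['img'][200:310,400:510,::-1],(400,400),interpolation=cv2.INTER_CUBIC)
b=cv2.resize(s['img'][150:260,330:440,::-1],(400,400),interpolation=cv2.INTER_CUBIC)
cv2.imwrite('pics/crop2.png',np.hstack([a,b]))
E
```

```text
[ 0.52244034 -0.363481    0.14300575] [ 0.22077831  0.55960458  0.46198928  1.66133794 -0.28565843  0.9965479
  1.4049059 ]
```

View pics/crop2.png

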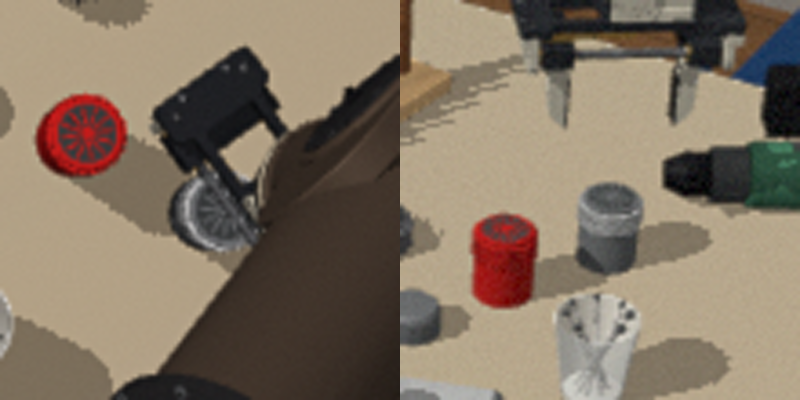

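Crop: the open fingers straddle the grey cell from above, with the red look-alike clear to the side. Descending.

Emit:
jog_arm:
  rows:
    - [[0,0,-3],[0,0,0],1]
    - [[0,0,-4],[0,0,0],1]
    - [[0,0,-4],[0,0,0],1]

```text
clock: 3.08
position: [0.5247, -0.366, 0.1077]
ee_rot: [1.432, 2.796, 0.0]
force: [-0.4, -0.4, -0.2]
width: 1.001
gripper_force: 0.0
```

Emit:
jog_arm:
  rows:
    - [[0,-0.2,-4],[0,0,0],1]
    - [[0,-0.2,-7.4],[0,0,0],1]
    - [[0,-0.2,-7.4],[0,0,0],1]
    - [[0,-0.2,-7.4],[0,0,0],0.6]
    - [[0,-0.2,-7.4],[0,0,0],0.5]
    - [[0,-0.2,-7.4],[0,0,0],0.5]
    - [[0,-0.2,-7.4],[0,0,0],0.5]
    - [[0,-0.2,-7.4],[0,0,0],0.5]
  newtons: 5

```text
clock: 4.08
position: [0.5245, -0.3683, 0.0333]
ee_rot: [1.432, 2.795, 0.0]
force: [-0.3, 1.4, 5.2]
width: 0.619
gripper_force: 5.0
```

Emit:
jog_arm:
  rows:
    - [[0,0,0],[0,0,0],1]
    - [[0,0,0],[0,0,0],1]
    - [[0,0,0],[0,0,0],1]
    - [[0,0,0],[0,0,-10],1]
    - [[0,0,0],[0,0,-20],1]
    - [[0,0,0],[0,0,-30],1]
    - [[0,0,0],[0,0,-40],1]
    - [[0,0,0],[0,0,-50],1]

```text
clock: 5.08
position: [0.5242, -0.368, 0.0326]
ee_rot: [-2.485, -1.922, 0.0]
force: [0.6, -0.1, -0.3]
width: 1.002
gripper_force: 0.0
```

Emit:
jog_arm:
  rows:
    - [[0,0,0],[0,0,-10],1]
    - [[0,0,0],[0,0,-20],1]
    - [[0,0,0],[0,0,-30],1]
    - [[0,0,0],[0,0,-40],1]
    - [[0,0,0],[0,0,-40],0.5]
    - [[0,0,0],[0,0,-40],0.5]
    - [[0,0,0],[0,0,-40],0.5]
    - [[0,0,0],[0,0,-40],0.5]
  newtons: 30

```text
clock: 6.08
position: [0.5242, -0.3683, 0.0329]
ee_rot: [2.989, 0.965, 0.001]
force: [0.6, 0.7, 0.3]
width: 0.616
gripper_force: 25.4
```

Emit:
jog_arm:
  rows:
    - [[0,0,2],[0,0,0],0.5]
    - [[0,0,7],[0,0,0],0.5]
    - [[0,0,12],[0,0,0],0.5]
    - [[0,0,16],[0,0,0],0.5]
    - [[0,0,16],[0,0,0],0.5]
    - [[0,0,16],[0,0,0],0.5]

```text
clock: 6.82
position: [0.5239, -0.3677, 0.1927]
ee_rot: [-2.989, -0.964, -0.0]
force: [-0.0, 0.4, -3.3]
width: 0.614
gripper_force: 30.0
```

Emit:
jog_arm:
  rows:
    - [[-0.2,5,0],[0,0,0],0.5]
    - [[-0.2,42.7,0],[0,0,0],0.5]
    - [[-0.2,42.7,0],[0,0,0],0.5]
    - [[-0.2,42.7,0],[0,0,0],0.5]
    - [[-0.2,42.7,0],[0,0,0],0.5]
    - [[-0.2,42.7,0],[0,0,0],0.5]
    - [[-0.2,42.7,0],[0,0,0],0.5]
    - [[-0.2,42.7,0],[0,0,0],0.5]

```text
clock: 7.82
position: [0.5209, 0.0653, 0.1909]
ee_rot: [-2.984, -0.978, 0.005]
force: [-0.2, -0.7, -2.0]
width: 0.613
gripper_force: 30.0
```

Emit:
jog_arm:
  rows:
    - [[0,0,0],[0,0,0],0.5]
    - [[0,0,0],[0,0,0],0.5]
    - [[0,0,0],[0,0,0],0.5]

```text
clock: 8.2
position: [0.5221, 0.0573, 0.1928]
ee_rot: [2.991, 0.96, -0.0]
force: [-0.2, 0.3, -1.0]
width: 0.615
gripper_force: 30.0
```

```bash
python3 - <<'E'
from h import *
o=arm.observe(); print(o['position'], o['joints'],o['force'],o['width'])
d=grab('top','top2'); s=grab('side','side2')
a=cv2.resize(d['img'][210:310,245:345,::-1],(400,400),interpolation=cv2.INTER_CUBIC)
R,t=cam(s); p=R@np.array([.522,.059,.14])+t; u,v=int(s['fx']*p[0]/p[2]+s['cx']),int(s['fy']*p[1]/p[2]+s['cy']);print(u,v)
b=cv2.resize(s['img'][v-50:v+50,u-50:u+50,::-1],(400,400),interpolation=cv2.INTER_CUBIC)
cv2.imwrite('pics/crop3.png',np.hstack([a,b]))
E
```

```text
[0.52213702 0.05727411 0.19275669] [-1.00210879  0.49337029  1.14074138  1.91677944 -0.51435214  1.06506329
 -0.59396229] [-0.2117449   0.26278176 -1.02847883] 0.6153952477275746
318 250
```

View pics/crop3.png

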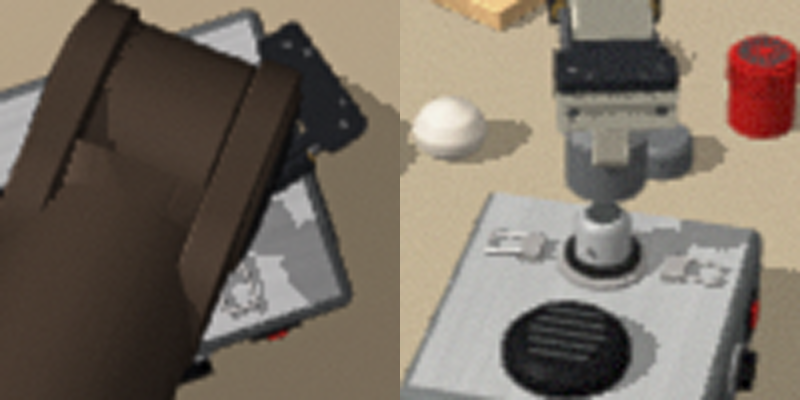

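Crop: the side view shows the cell upright and directly over the neck (cell (604,165), neck (605,235) in the crop), and the clips are clear. Lowering with care.

Emit:
jog_arm:
  rows:
    - [[0,0.15,-1.5],[0,0,0],0.5]
    - [[0,0.15,-2.5],[0,0,0],0.5]
    - [[0,0.15,-2.8],[0,0,0],0.5]
    - [[0,0.15,-3.1],[0,0,0],0.5]
    - [[0,0.15,-3.1],[0,0,0],0.5]

```text
clock: 8.93
position: [0.5222, 0.0603, 0.1617]
ee_rot: [2.99, 0.964, -0.0]
force: [-1.0, -0.3, -1.2]
width: 0.611
gripper_force: 30.0
```

Emit:
jog_arm:
  rows:
    - [[0,-0.1,-0.3],[0,0,0],0.5]
    - [[0,-0.1,-0.6],[0,0,0],0.5]
    - [[0,-0.1,-0.9],[0,0,0],0.5]
    - [[0,-0.1,-0.9],[0,0,0],0.5]

```text
clock: 9.43
position: [0.5221, 0.0593, 0.1525]
ee_rot: [2.99, 0.964, -0.0]
force: [0.3, -0.5, -1.8]
width: 0.612
gripper_force: 30.0
```

Emit:
jog_arm:
  rows:
    - [[0,0,-0.2],[0,0,0],0.5]
    - [[0,0,-0.3],[0,0,0],0.5]
    - [[0,0,-0.3],[0,0,0],0.5]

```text
clock: 9.8
position: [0.5229, 0.0595, 0.1514]
ee_rot: [-2.989, -0.964, -0.003]
force: [-6.4, 2.2, 23.3]
width: 0.62
gripper_force: 30.0
```

Emit:
jog_arm:
  rows:
    - [[-0.05,0,0.15],[0,0,0],0.5]
    - [[-0.05,0,0.15],[0,0,5],0.5]
    - [[-0.05,0,0.15],[0,0,10],0.5]
    - [[-0.05,0,0.15],[0,0,15],0.5]
    - [[-0.05,0,0.15],[0,0,20],0.5]

```text
clock: 10.42
position: [0.5227, 0.0594, 0.1519]
ee_rot: [2.774, 1.472, 0.003]
force: [1.2, -0.0, 1.9]
width: 0.615
gripper_force: 30.0
```

Emit:
jog_arm:
  rows:
    - [[0,0,-0.05],[0,0,5],0.5]
    - [[0,0,-0.05],[0,0,10],0.5]
    - [[0,0,-0.05],[0,0,15],0.5]
    - [[0,0,-0.05],[0,0,20],0.5]
    - [[0,0,-0.05],[0,0,25],0.5]

```text
clock: 11.05
position: [0.5217, 0.0596, 0.1509]
ee_rot: [-2.391, -2.037, -0.001]
force: [-2.6, 1.3, 6.8]
width: 0.611
gripper_force: 30.0
```

```bash
python3 - <<'E'
from cell import arm
o=arm.observe()
for k in('joints','position','force','ft_torque'): print(k,o[k].round(4))
E
```

```text
joints [-0.8324  0.4493  0.8533  1.9579 -0.4241  0.9217  0.0758]
position [0.5217 0.0596 0.1509]
force [-2.5899  1.3241  6.8263]
ft_torque [ 0.3383  0.7116 -0.5639]
```

Emit:
jog_arm:
  rows:
    - [[0,0,0],[0,0,5],0.5]
    - [[0,0,0],[0,0,10],0.5]
    - [[0,0,0],[0,0,10],0.5]

```text
clock: 11.42
position: [0.5227, 0.0593, 0.1518]
ee_rot: [2.205, 2.237, 0.003]
force: [-0.7, -0.8, 10.1]
width: 0.615
gripper_force: 30.0
```

Emit:
jog_arm:
  rows:
    - [[0,0,0],[0,0,5],0.5]
    - [[0,0,0],[0,0,10],0.5]
    - [[0,0,0],[0,0,15],0.5]
    - [[0,0,0],[0,0,20],0.5]
    - [[0,0,0],[0,0,20],0.5]

```text
clock: 12.05
position: [0.5227, 0.0594, 0.1519]
ee_rot: [1.783, 2.585, 0.003]
force: [-1.8, -0.8, 9.0]
width: 0.616
gripper_force: 30.0
```

Emit:
jog_arm:
  rows:
    - [[0,0,0],[0,0,5],0.5]
    - [[0,0,0],[0,0,10],0.5]
    - [[0,0,0],[0,0,15],0.5]
    - [[0,0,0],[0,0,20],0.5]
    - [[0,0,0],[0,0,20],0.5]

```text
clock: 12.68
position: [0.5229, 0.0593, 0.1519]
ee_rot: [1.307, 2.855, 0.003]
force: [-2.0, -0.3, 8.8]
width: 0.612
gripper_force: 30.0
```

Emit:
jog_arm:
  rows:
    - [[0,0,0],[0,0,5],0.5]
    - [[0,0,0],[0,0,10],0.5]
    - [[0,0,0],[0,0,15],0.5]
    - [[0,0,0],[0,0,20],0.5]
    - [[0,0,0],[0,0,20],0.5]

```text
clock: 13.3
position: [0.523, 0.0593, 0.1519]
ee_rot: [0.791, 3.038, 0.002]
force: [-1.4, 0.4, 8.0]
width: 0.611
gripper_force: 30.0
```

```bash
python3 - <<'E'
from cell import arm
o=arm.observe()
for k in('joints','position','force','ft_torque'): print(k,o[k].round(4))
E
```

```text
joints [-0.6061  0.3773  0.5188  1.9404 -0.2397  0.8811  1.0969]
position [0.523  0.0593 0.1519]
force [-1.3803  0.4359  8.0007]
ft_torque [0.0192 0.1002 0.169 ]
```

Emit:
jog_arm:
  rows:
    - [[0,0,0],[0,0,5],0.5]
    - [[0,0,0],[0,0,10],0.5]
    - [[0,0,0],[0,0,15],0.5]
    - [[0,0,0],[0,0,20],0.5]
    - [[0,0,0],[0,0,25],0.5]
    - [[0,0,-0.05],[0,0,30],0.5]
    - [[0,0,-0.05],[0,0,30],0.5]

```text
clock: 14.18
position: [0.5222, 0.0596, 0.1506]
ee_rot: [-0.02, 3.14, 0.001]
force: [2.0, 1.6, 1.7]
width: 0.613
gripper_force: 30.0
```

Emit:
jog_arm:
  rows:
    - [[0,0,0],[0,0,2.5],0.5]
    - [[0,0,0],[0,0,5],0.5]
    - [[0,0,0],[0,0,5],0.5]

```text
clock: 14.55
position: [0.5217, 0.0593, 0.1501]
ee_rot: [0.154, -3.138, -0.0]
force: [1.4, 0.3, -1.3]
width: 0.612
gripper_force: 30.0
```

Emit:
jog_arm:
  rows:
    - [[0,0,0],[0,0,2.5],0.5]
    - [[0,0,0],[0,0,5],0.5]
    - [[0,0,0],[0,0,5],0.5]

```text
clock: 14.92
position: [0.5217, 0.0593, 0.1501]
ee_rot: [0.291, -3.128, 0.0]
force: [1.0, -0.4, -2.0]
width: 0.614
gripper_force: 30.0
```

Contact force is gone at z 0.150, so the keyways are over the pins. Lowering.

Emit:
jog_arm:
  rows:
    - [[0,0,-0.2],[0,0,0],0.5]
    - [[0,0,-0.4],[0,0,0],0.5]
    - [[0,0,-0.4],[0,0,0],0.5]

```text
clock: 15.3
position: [0.5216, 0.0594, 0.146]
ee_rot: [0.293, -3.128, 0.0]
force: [0.3, 0.5, -3.4]
width: 0.611
gripper_force: 30.0
```

Emit:
jog_arm:
  rows:
    - [[0,0,-0.4],[0,0,0],0.5]
    - [[0,0,-0.8],[0,0,0],0.5]
    - [[0,0,-1.0],[0,0,0],0.5]
    - [[0,0,-1.2],[0,0,0],0.5]
    - [[0,0,-1.2],[0,0,0],0.5]
  newtons: 50

```text
clock: 15.92
position: [0.5219, 0.0595, 0.1344]
ee_rot: [-0.294, 3.127, 0.0]
force: [-0.2, 2.4, 3.4]
width: 0.612
gripper_force: 50.0
```

Emit:
jog_arm:
  rows:
    - [[0,0,-0.3],[0,0,0],0.5]
    - [[0,0,-0.5],[0,0,0],0.5]
    - [[0,0,-0.5],[0,0,0],0.5]
    - [[0,0,-0.5],[0,0,0],0.5]

```text
clock: 16.42
position: [0.522, 0.0595, 0.1296]
ee_rot: [-0.294, 3.127, 0.001]
force: [-0.9, 0.6, 8.3]
width: 0.612
gripper_force: 50.0
```

Emit:
jog_arm:
  rows:
    - [[0,0,-0.1],[0,0,0],0.5]
    - [[0,0,-0.2],[0,0,0],0.5]
    - [[0,0,-0.2],[0,0,0],0.5]
    - [[0,0,-0.2],[0,0,0],0.5]

```text
clock: 16.92
position: [0.5221, 0.0595, 0.1287]
ee_rot: [-0.294, 3.126, 0.001]
force: [-5.5, 1.5, 21.2]
width: 0.612
gripper_force: 50.0
```

```bash
python3 - <<'E'
from h import *
o=arm.observe()
for k in('joints','position','force','ft_torque'): print(k,o[k].round(4))
s=grab('side','side3'); d=grab('top','top3')
cv2.imwrite('pics/crop4.png',cv2.resize(s['img'][200:310,260:370,::-1],(500,500),interpolation=cv2.INTER_CUBIC))
E
```

```text
joints [-0.4678  0.3901  0.3342  1.9552 -0.1722  0.8219  1.7189]
position [0.5221 0.0595 0.1287]
force [-5.4741  1.4592 21.2142]
ft_torque [ 0.2503  1.1897 -0.0022]
```

View pics/crop4.png

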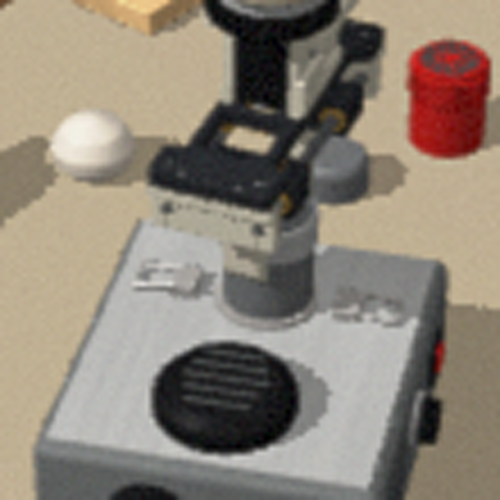

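The crop shows the cell level, down on the steel seat at (265,315), and still gripped. Force rose steeply at z 0.1287, so it is on the hard stop. Handing in.

```bash
python3 -c "
from cell import arm
print(arm.sign_off())"
```

```text
the job is handed in; nothing more can be done
None
```

The filter cell is on the neck with its keyways over the pins. It is pushed fully home against the seal and the arm is still gripping and pressing it down. The job is handed in; hand-in gave no verdict.

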